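# Clip a relay module into its test fixture and lock it

### The job

Fit the green relay module into the grey test fixture: hold it at a slant, find (by feel, if it cannot be seen) where the notch in its tongue slips over the key in the fixture's groove, push the tongue in against the spring contact and press the module down until it lies fully flat between groove and stop wall, without forcing it. Then swing the red locking lever shut over its free edge. Leave the screwdriver, the solder spool and the jar where they are.

Things in the scene. Friction and masses are not known exactly. Their poses are not given: they have to be found in the camera images.
- module: Relay module, 0.15 to 0.31 kg: green plate 108 (x) x 80 (y) x 6 mm with a tongue on its -x edge; bare, pressable strip at x 20 to 54 mm; white terminal strip 9 mm tall at x -50 to -38 mm. Origin: centre of the plate's underside; x points away from the tongue, z up. Starts flat on a fixed black pad 3 mm thick, tongue roughly towards the robot.
- tongue_tip (a point): Middle of the end of the module's tongue (module x -66, y 0, z 2 mm), axes as the module's. The tongue is 12 mm long, 60 mm wide, 4 mm thick, flush with the plate's underside, and split in the middle by a notch 13 mm wide over its whole length.
- relay_top (a point): Centre of the top of the blue relay block on the plate's middle (module x 0, y 0, z 34 mm), the grip: 36 (x) x 28 (y) x 28 mm tall, standing on the plate.
- fixture: Grey test fixture, fixed: base 161 x 128 mm, 20 mm high; its top is the floor the module lies on. Origin: underside of the base. Seated, the module has the fixture's axes and x, lies 20 mm higher, and up to about 13 mm to either side in y, as the key dictates. Side guides 6 mm high at x -40 to 44 mm, inner faces at y +-54 mm. Groove at -x, stop wall at +x.
- groove (a point): Middle of the groove's mouth (fixture x -57, y 0, z 24 mm), axes as the fixture's. The groove opens to +x under an aluminium lip (x -71 to -57, y within 60 mm, underside 8, top 14 mm above the floor): the tongue enters at a slant of up to about 25 degrees, free edge up. An orange key 8 mm wide fills it from the mouth inwards at ONE unreported place within 10 mm of y 0 (orange tab on the lip above it).
- bar_face (a point): Front face of the brass contact bar in the groove, 4 mm above the floor. Sprung towards +x: rests at fixture x -62 mm, can be pushed back 8 mm; 2 N at rest, 4 N when 4 mm back (module seated), 6 N at the end.
- stop_wall (a point): Middle of the stop wall's inner face (fixture x 54, y 0, z 28 mm: wall top, 8 mm above the floor; inner edge bevelled 4 mm at 45 degrees; wall 108 mm long). It holds the seated plate's free edge; tongue end to free edge is 4 mm too long to drop in unless the bar is pushed back: pressing down alone does not ride down the bevel, push towards the groove as well.
- lever (a joint): Red locking lever on an upright pivot: 0 is shut (hard stop; arm points to fixture -x, over the plate's free edge), grows as it swings open towards fixture +y (1.57 points to +y; stop at 2.2). About 1.5 N at the knob; stays where left. Arm 16 mm wide, 5 thick, end 37 mm from the pivot, underside 2.5 mm above the seated plate; a plate standing up blocks it.
- lever_knob (a point): Centre of the top of the lever's upright round knob: 14 mm across, 26 mm tall, on the arm 30 mm from the pivot; its top 59.5 mm, its foot 33.5 mm above the bench.
- lever_pivot (a point): On the lever's upright pivot axis: fixture x = 66, y = 25 mm; axes as the fixture's.
- screwdriver: Bystander: orange-handled screwdriver, 160 mm, lying on the bench; leave alone.
- spool: Bystander: metal solder spool 48 mm across, 38 mm tall, standing; origin under its centre; leave alone.
- jar: Bystander: small jar with red cap, 40 mm across, 55 mm tall, standing; origin under its centre; leave alone.
Mind the look-alikes: they are no part of the job. There is more than one size of the module; the job needs the largest.

How it is judged:
On the way, in this order (a step that is already met when the one before it is completed fails the run):
1. the module is at a slant (over 5 degrees to the fixture) with its tongue at least 4.5 mm inside the groove, past the key (x of tongue_tip in the frame of groove between -0.015 and -0.0045 m and z of tongue_tip in the frame of groove between -0.006 and 0.004 m and y of tongue_tip in the frame of groove between -0.015 and 0.015 m and angle between the z axis of module and the z axis of fixture, either way round above 0.087 rad), for 0.1 s.
2. the module lies flat and home in the fixture while the lever is still open (angle between the z axis of module and the z axis of fixture, either way round below 0.03 rad and z of module in the frame of fixture below 0.0225 m and x of module in the frame of fixture between -0.005 and 0.005 m and y of module in the frame of fixture between -0.016 and 0.016 m and value of joint lever above 0.9 rad), for 0.2 s.
At the end, for the whole second after the job is handed in: The module lies in the fixture, flat to within 1.7 degrees, no more than 2.5 mm above the floor, within 5 mm of its place in the fixture's x and 16 mm of the middle in y, its tongue at least 5 mm under the lip, the lever shut to within 0.15 rad, all at rest (angle between the z axis of module and the z axis of fixture, either way round below 0.03 rad and z of module in the frame of fixture below 0.0225 m and x of module in the frame of fixture between -0.005 and 0.005 m and y of module in the frame of fixture between -0.016 and 0.016 m and x of tongue_tip in the frame of groove below -0.005 m and value of joint lever below 0.15 rad and linear speed of module below 0.01 m/s); the robot touches nothing.
It fails at once if the module is forced: over 150 N between it and the fixture (contact force between module and fixture above 150 N).
It fails at once if the screwdriver is moved by over 30 mm (distance of screwdriver from where it was at the start of the episode above 0.03 m).
It fails at once if the spool is moved by over 30 mm or tipped (distance of spool from where it was at the start of the episode above 0.03 m or angle between spool's own z axis and vertical above 0.5 rad).
It fails at once if the jar is moved by over 30 mm or tipped (distance of jar from where it was at the start of the episode above 0.03 m or angle between jar's own z axis and vertical above 0.5 rad).
It also fails if it takes over 72 s, if anything falls off the work surface, if the arm or the gripper's body presses on something with over 40 N, if the wrist force passes 120 N, or if a joint passes its speed limit or range.

### The arm

A 6-joint arm with a two-finger parallel gripper is mounted at the origin on the work surface. World frame = base frame: x ahead of the robot, y to its left, z up, the work surface at z = 0. Lengths are in m, angles in rad, forces in N, time in s.
With the tool pointing down it reaches from about 0.325 to 1 m from the base axis. Payload 5.1 kg.
Tool frame: the origin (TCP) lies on the mounting face of the last link; the fingertips stand 173 mm ahead of it and the grasp point (between the pads) lies 155 mm ahead of it; z points along the fingers, y is the direction in which the jaws open and shut (so a half turn about z gives the same grasp; the last joint's range is limited). The gripper opens to 85 mm and grips with 20 to 120 N. Pads are 22 mm wide; open, the fingers measure 114 mm over their backs; the gripper's body (76 mm by 85 mm) begins 54 mm behind the grasp point. The pads swing forward as they close: fully open they stand 13 mm farther back than shut.
Start: joints at [1.137, 0.124, 1.65, -0, 1.367, -0.083], TCP at [0.223, 0.61, 0.405] pointing down, gripper open.
Joint ranges: [-2.61, 2.61], [-1.02, 2.33], [0.03, 2.71], [-1.35, 4.49], [0.32, 2.68], [-2.91, 2.91]. Speed limits (rad/s): [2.57, 2.57, 3.14, 3.14, 3.14, 3.14].

### API

Orientations are given as a rotation vector (axis times angle).
In Python, from rig import * gives the robot as it stands.
- The arm moves only by the tool servo_tool, never from a script. Its argument "commands" is one flat list of numbers, 7 for each row, row after row: the shift along the tool's x, y, z in m, then the turn, a rotation vector about the tool's x, y, z in degrees, then the opening, from 0 (shut) to 1 (fully open). A call has exactly 8 rows; each row is the pose to reach, as a shift and turn from the pose commanded when the call began, along the tool's axes at that moment; what a row does not reach only later rows make up. A row lasts 1/12 s, in which the tool goes at most 41.7 mm and 7.16 degrees, less where a joint would pass 70% of its speed; a pose out of reach is approached as far as the arm can. A call with a gripper value outside its range is refused whole. The fingers move at their own pace and stop on an object; the grip force is fixed at half the most. Time passes only in rows, so rows that repeat a pose let the fingers close, or fill a call up. It gives the time, the measured TCP pose, the force and the opening at its end, in the units of the state.
- get_obs(): the state, without advancing time (a new reading comes with each control period).
- capture(name): name is "scene" or "top"; returns a dict with "image" (384x512x3 uint8, blue, green, red), "range_z" (384x512 float32, m along the optical axis (not along the pixel's ray), 0 where there is no reading), "fovy" (degrees; the focal length in pixels is half the picture's height over the tangent of half this angle, whatever the lens; pixels are square), "cx", "cy" (the principal point, pixels), "k1" (the pictures are not rectified: a ray, as slopes to the right and down, at radius r is drawn at 1 + k1 r^2 times it, then the intrinsics apply), "rvec" (rotation vector, rad) and "tvec" (3), from world to camera coordinates, as OpenCV has them. Camera axes: x right, y down, z forward; pixel columns grow to the right and rows downward; lengths in m; the calibration is good to about 2 mm. A picture is of the moment at which its call begins.
- hand_in(): hands the job in, once; it reports no verdict.
The state is a dict: "t": time; "qpos": joint angles; "dq": joint speeds; "joint_torque": joint torques, N m; "position": TCP position; "eef_rot": TCP orientation; "wrist_force": force on the tool from outside, world axes, zero at the start; "ft_torque": the same for the moment, N m; "opening": opening from 0.0 (shut) to 1.0 (fully open).
Only numpy, scipy, OpenCV 4.12 (cv2) and the standard library are available. Lean on these libraries where they do the work, as an engineer would, in place of code of your own. Each camera call takes 0.05 s, during which the arm holds its last target. There are 200 camera calls.

## Working session

There is one attempt and no reset: what is moved stays moved. The work goes in short steps, Python scripts to look and compute and a tool call to move; the robot and the scene stay as the last step left them, time stands still between calls to the robot, and variables do not carry over. Pictures are saved under pics/ and viewed, about 8 in all and at most 12, crops included, and the job is handed in when it is done.

Besides the shell and the picture viewer there is one more tool, called after "Request:" by a JSON object that holds its "name" and its "arguments", one argument or row to a line. servo_tool: Moves the arm, as the interface text tells. Its arguments: {"type":"object","properties":{"commands":{"type":"array","items":{"type":"number"}}},"required":["commands"]}

```bash
ls; mkdir -p pics
cat > h.py <<'E'
from rig import *
import numpy as np, cv2
def cam(name):
    c=capture(name); im=c["image"]; h,w=im.shape[:2]
    f=h/2/np.tan(np.radians(c["fovy"])/2)
    c["K"]=np.array([[f,0,c["cx"]],[0,f,c["cy"]],[0,0,1.]]); c["D"]=np.array([c["k1"],0,0,0.])
    c["R"]=cv2.Rodrigues(np.array(c["rvec"],float))[0]; c["t"]=np.array(c["tvec"],float).ravel(); return c
def rays(c,uv):
    n=cv2.undistortPoints(np.array(uv,float).reshape(-1,1,2),c["K"],c["D"]).reshape(-1,2)
    d=np.c_[n,np.ones(len(n))]; return -c["R"].T@c["t"], d@c["R"], n
def plane(c,uv,z):
    o,d,_=rays(c,uv); return o+d*((z-o[2])/d[:,2])[:,None]
def cloud(c):
    h,w=c["range_z"].shape; v,u=np.mgrid[:h,:w]
    o,d,_=rays(c,np.c_[u.ravel(),v.ravel()]); return (o+d*c["range_z"].ravel()[:,None]).reshape(h,w,3)
E
python3 - <<'E'
from h import *
print(get_obs())
for n in("scene","top"):
    c=cam(n); cv2.imwrite(f"pics/{n}0.png",c["image"]); np.savez(f"{n}0.npz",**{k:c[k] for k in c})
    print(n,c["fovy"],c["k1"],-c["R"].T@c["t"],c["R"][2])
E
```

```text
pics
{'t': 0.0, 'qpos': array([ 1.13737492e+00,  1.24491583e-01,  1.65170686e+00,  8.99269399e-06,
        1.36750373e+00, -8.25919813e-02]), 'dq': array([ 0.00083971, -0.00023281,  0.00038375, -0.00182528, -0.00049705,
       -0.00039932]), 'joint_torque': array([-1.05934705e-03, -4.23618042e+01, -3.65446615e+01, -1.53132187e-04,
        6.81921432e-03, -8.67101932e-06]), 'position': array([0.22330111, 0.61016078, 0.40344197]), 'eef_rot': array([-0.54816688, -3.09284208,  0.00319985]), 'wrist_force': array([-0.2641737, -0.1792781, -0.2347401]), 'ft_torque': array([-0.02869902,  0.0191257 ,  0.0238089 ]), 'opening': 1.001833961459343}
scene 52.6967428907964 -0.05191984026601541 [ 1.04713145 -0.17974313  0.69473029] [-0.61399741  0.11218575 -0.78129478]
top 48.64450720323775 -0.01623499012335921 [ 0.34579649 -0.08409324  1.09223054] [ 0.18750971  0.02201976 -0.9820159 ]
```

View pics/scene0.png

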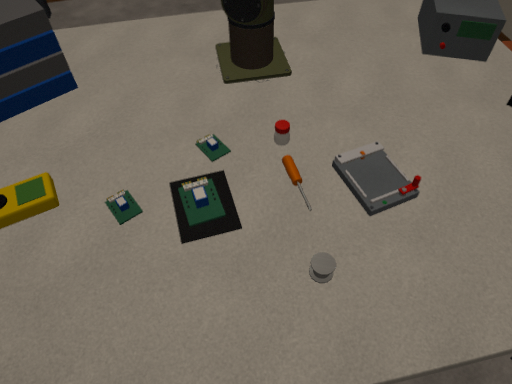

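View pics/top0.png

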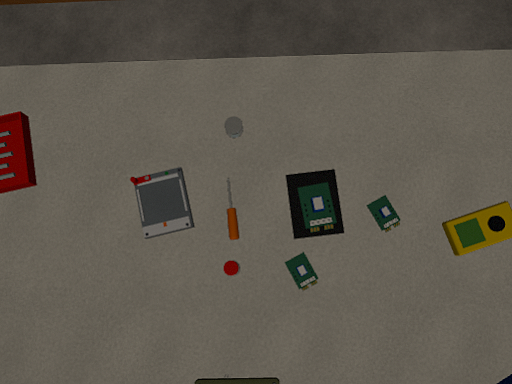

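The scene view shows the large module on the black pad at (200,195) and the fixture at (375,178). In the top view the module is at (317,203) with its tongue towards the robot. The fixture is at (163,203) with the orange tab at (165,224) and the lever knob near (135,180). The jar, screwdriver and spool lie between module and fixture, at (231,268), (232,215) and (233,127).

```bash
cat >> h.py <<'E'
def rect(P):
    (c,s,a)=cv2.minAreaRect((P[:,:2]*1000).astype(np.float32)); return np.round(c,1),np.round(s,1),round(a,2)
def big(m):
    n,l,st,_=cv2.connectedComponentsWithStats(m.astype(np.uint8)); 
    return l==1+np.argmax(st[1:,4])
E
python3 - <<'E'
from h import *
for n in("top","scene"):
    c=dict(np.load(f"{n}0.npz")); im=c["image"]; X=cloud(c); hsv=cv2.cvtColor(im,cv2.COLOR_BGR2HSV); H,S,V=[hsv[...,i].astype(int) for i in range(3)]
    v,u=np.mgrid[:384,:512]
    def rep(name,m,z=None):
        m=big(m); uv=np.c_[u[m],v[m]]; P=plane(c,uv,z) if z else X[m]
        print(n,name,m.sum(),rect(P),"z med/max",np.round(np.percentile(X[m][:,2],[5,50,95])*1000,1))
    if n=="top": M=lambda a,b,cc,d:(u>a)&(u<b)&(v>cc)&(v<d)
    modw=M(280,350,165,245) if n=="top" else M(160,245,165,245)
    fw=M(120,200,160,245) if n=="top" else 0
    if n=="scene":
        M=lambda a,b,cc,d:(u>a)&(u<b)&(v>cc)&(v<d); modw=M(160,245,165,245); fw=M(325,425,135,220)
    green=(H>50)&(H<95)&(S>90)
    rep("green",green&modw,0.009)
    rep("blue",(H>100)&(H<130)&(S>90)&modw)
    rep("relaytop",modw&(X[...,2]>.034),0.037)
    rep("terminal",modw&(X[...,2]>.0135)&(X[...,2]<.022)&(S<90)&(V>90))
    rep("pad",modw&(V<40),0.003)
    rep("fixbase",fw&(X[...,2]>.012),0.02)
    rep("fixbase_cloud",fw&(X[...,2]>.012))
    rep("lip",fw&(X[...,2]>.031)&~((H<12)|(H>165))&(S<60),.034)
    rep("floor",fw&(X[...,2]<.0215)&(X[...,2]>.018),.02)
    rep("red",fw&((H<8)|(H>170))&(S>130))
    rep("knob",fw&(X[...,2]>.05),.0595)
    rep("tab",fw&(H>8)&(H<20)&(S>130),.034)
    s=[(210,0,250,290),(210,250,110,140),(0,0,0,0)]
    if n=="top":
        rep("jar",M(215,250,255,280)&(X[...,2]>.02)); rep("spool",M(215,250,110,140)&(X[...,2]>.02)); rep("scr",M(222,244,170,245)&(S>130))
        print(np.histogram(X[fw][:,2],bins=np.arange(-.004,.07,.004)))
        big_=cv2.resize(im[150:250,110:350],None,fx=3.3,fy=5.0,interpolation=cv2.INTER_CUBIC)
        a=cv2.resize(im[155:250,120:200],None,fx=5,fy=5,interpolation=3); b=cv2.resize(im[155:250,280:350],None,fx=5,fy=5,interpolation=3)
        cv2.imwrite("pics/crop.png",cv2.convertScaleAbs(np.hstack([a,b]),alpha=1.6))
E
```

```text
top green 1035 (array([ 519.6, -212. ]), array([114.5,  84.7]), 8.08) z med/max [ 3.1  8.7 12.5]
top blue 53 (array([ 515.6, -208.6]), array([42.6, 31.4]), 51.37) z med/max [ 9.8 35.  40.1]
top relaytop 150 (array([ 519.8, -211.1]), array([35.8, 27.8]), 9.96) z med/max [34.5 37.2 40.4]
top terminal 83 (array([ 476.5, -219. ]), array([11.7, 53.9]), 9.54) z med/max [14.9 17.8 20.6]
top pad 1817 (array([ 526.5, -207.4]), array([167.8, 128.2]), 5.34) z med/max [-0.7  2.8  6.7]
top fixbase 3055 (array([536.1, 188. ]), array([165.7, 137.7]), 11.67) z med/max [16.2 20.3 35. ]
top fixbase_cloud 3055 (array([450.3, 115.5]), array([411.6, 183.1]), 38.37) z med/max [16.2 20.3 35. ]
top lip 397 (array([470. , 170.1]), array([ 26.4, 117.8]), 12.24) z med/max [31.4 33.6 36.4]
top floor 1080 (array([539.3, 189.2]), array([111.7, 118.1]), 12.24) z med/max [18.2 19.6 21.3]
top red 109 (array([598. , 245.5]), array([30.2, 62. ]), 4.7) z med/max [23.2 33.6 60.3]
top knob 29 (array([588.6, 250.1]), array([13.1, 12.3]), 44.84) z med/max [52.3 59.2 60.8]
top tab 11 (array([477.7, 174.4]), array([9.6, 5.5]
[... 1082 characters left out ...]
med/max [2.3 4.3 6.4]
scene fixbase 3437 (array([530.5, 196.9]), array([177.4, 163.9]), 12.56) z med/max [17.9 21.6 35.8]
scene fixbase_cloud 3437 (array([770.6,  69.3]), array([200.2, 716.9]), 63.59) z med/max [17.9 21.6 35.8]
scene lip 408 (array([473.4, 170. ]), array([ 31.1, 120.6]), 11.37) z med/max [31.7 34.3 36.4]
scene floor 1117 (array([531.3, 189.8]), array([115. , 116.6]), 13.53) z med/max [18.8 20.4 21.4]
scene red 167 (array([787.1,  50.5]), array([ 33.4, 693.8]), 45.71) z med/max [32.  35.8 60.6]
scene knob 42 (array([595.5, 250.8]), array([14.8, 19.3]), 64.66) z med/max [50.4 59.2 61.6]
scene tab 13 (array([476.1, 175.5]), array([11.2,  6.2]), 17.91) z med/max [34.4 36.1 37.3]
```

View pics/crop.png

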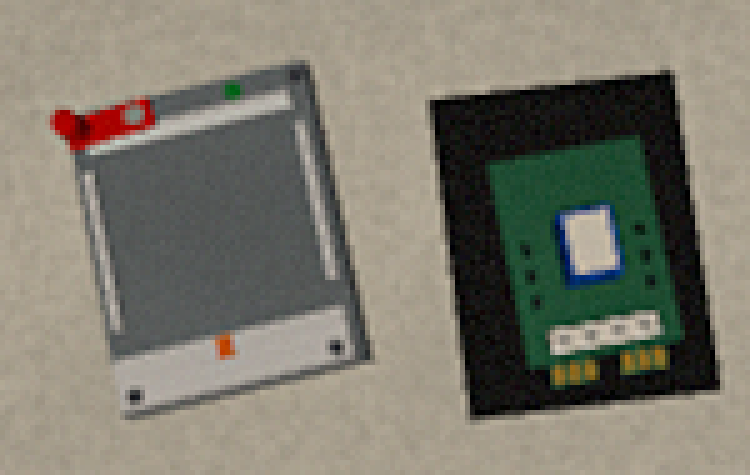

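The crop shows the lever open, pointing to about fixture +y, with the tab slightly left of the lip's centre. I'll refine the poses with edge fits.

```bash
cat >> h.py <<'E'
def edges(P):
    """sides of the rectangle-like contour P (n,2 mm): robust line fits -> centre, size, yaw"""
    r=cv2.minAreaRect(P.astype(np.float32)); a=np.radians(r[2]); ax=np.array([np.cos(a),np.sin(a)])
    if abs(ax[0])<.7: ax=np.array([ax[1],-ax[0]])
    if ax[0]<0: ax=-ax
    ay=np.array([-ax[1],ax[0]]); q=(P-r[0])@np.c_[ax,ay]; out={}
    hi=q.max(0); lo=q.min(0)
    for k,(i,e) in {"-x":(0,lo),"+x":(0,hi),"-y":(1,lo),"+y":(1,hi)}.items():
        j=1-i; m=(abs(q[:,i]-e[i])<7)&(q[:,j]>lo[j]+10)&(q[:,j]<hi[j]-10)
        L=cv2.fitLine(q[m].astype(np.float32),cv2.DIST_HUBER,0,.01,.01).ravel()
        s=L[1-i]/L[j] if 0 else L[i]/L[j]
        out[k]=(round(float(L[2+i]-s*L[2+j]),1), round(float(np.degrees(a0(ax)+(s if i==1 else -s))),2))
    return np.array(r[0]),ax,out
def a0(ax): return np.arctan2(ax[1],ax[0])
def cont(m):
    cs,_=cv2.findContours(m.astype(np.uint8),cv2.RETR_EXTERNAL,cv2.CHAIN_APPROX_NONE); return max(cs,key=cv2.contourArea).reshape(-1,2)
E
python3 - <<'E'
from h import *
for n in("top","scene"):
    c=dict(np.load(f"{n}0.npz")); im=c["image"]; X=cloud(c); hsv=cv2.cvtColor(cv2.GaussianBlur(im,(3,3),0),cv2.COLOR_BGR2HSV); H,S,V=[hsv[...,i].astype(int) for i in range(3)]
    v,u=np.mgrid[:384,:512]; M=lambda a,b,cc,d:(u>a)&(u<b)&(v>cc)&(v<d)
    modw,fw=(M(280,350,165,245),M(120,200,160,245)) if n=="top" else (M(160,245,165,245),M(325,425,135,220))
    z=X[...,2]
    k=np.ones((3,3),np.uint8)
    g=cv2.morphologyEx((modw&(V>45)&(z<.05)&(((H>50)&(H<95)&(S>70))|(z>.03)|((S<90)&(V>90)))&~((H<40)&(S>80))).astype(np.uint8),cv2.MORPH_OPEN,k)
    print(n,"plate",edges(plane(c,cont(big(g)),.009)[:,:2]*1000))
    dark=fw&(S<70)&(z>.014)&(z<.025)
    lp=fw&(z>.030)&(z<.04)&(S<70)
    print("V floor",np.median(V[dark]),"V lip",np.median(V[lp]))
    th=(np.median(V[dark])+np.median(V[lp]))/2
    fl=cv2.morphologyEx((fw&(V<th)&(S<70)&(z>.015)&(z<.024)).astype(np.uint8),cv2.MORPH_OPEN,k)
    print("floor",edges(plane(c,cont(big(fl)),.02)[:,:2]*1000))
    l=cv2.morphologyEx(((lp|(fw&(H>5)&(H<22)&(S>100)))&(V>th-20)).astype(np.uint8),cv2.MORPH_CLOSE,k)
    l=cv2.morphologyEx(l,cv2.MORPH_OPEN,k)
    print("lip",edges(plane(c,cont(big(l)),.034)[:,:2]*1000))
    w=np.where(fw&(H>4)&(H<22),np.clip(S-70,0,None),0); w=w*(fw&(z>.028)&(z<.04)); mm=big(w>0)
    uv=np.c_[u[mm],v[mm]]; print("tab",np.average(plane(c,uv,.034)[:,:2]*1000,axis=0,weights=w[mm]),mm.sum())
    for nm,m in (("jar",(H<8)&(S>130)&(z>.045)&(z<.06)&(X[...,0]<.45)),("scrH",(H>5)&(H<20)&(S>130)&(z<.03)&(abs(X[...,1])<.1)&(X[...,0]>.3))):
        m=big(m); print(nm,np.median(X[m],0)*1000,(np.percentile(X[m],95,axis=0)-np.percentile(X[m],5,axis=0))*1000)
E
```

```text
top plate (array([ 521.76757812, -210.13917542]), array([ 0.99950378, -0.03149919]), {'-x': (-101.6, -1.35), '+x': (102.0, -1.58), '-y': (-85.8, -3.51), '+y': (88.9, -1.81)})
V floor 56.0 V lip 108.0
floor (array([550.73461914, 187.13816833]), array([0.98132766, 0.19234351]), {'-x': (-63.4, 12.18), '+x': (61.1, 15.58), '-y': (-61.9, 9.45), '+y': (60.9, 12.97)})
lip (array([470.35513306, 170.21887207]), array([0.97771534, 0.20993504]), {'-x': (-12.3, 12.43), '+x': (11.8, 12.02), '-y': (-57.7, 48.52), '+y': (57.7, 29.92)})
tab [477.74242646 174.18865578] 18
jar [364.24115678   7.75175124  54.61865402] [28.60542385 26.87883988  6.26838221]
scrH [474.36218329   4.19050889  23.14794347] [71.0561999  22.13432025 12.80394474]
scene plate (array([ 523.84851074, -215.6905365 ]), array([ 0.98523057, -0.17123294]), {'-x': (-105.8, -11.69), '+x': (106.5, -11.29), '-y': (-84.3, -2.13), '+y': (99.0, -9.85)})
V floor 69.0 V lip 134.0Traceback (most recent call last):
  File "<stdin>", line 15, in <module>
  File "h.py", line 30, in edges
    L=cv2.fitLine(q[m].astype(np.float32),cv2.DIST_HUBER,0,.01,.01).ravel()
      ~~~~~~~~~~~^^^^^^^^^^^^^^^^^^^^^^^^^^^^^^^^^^^^^^^^^^^^^^^^^^
cv2.error: OpenCV(4.12.0) /io/opencv/modules/imgproc/src/linefit.cpp:50: error: (-215:Assertion failed) count > 0 in function 'fitLine2D_wods'
```

```bash
cat >> h.py <<'E'
from scipy.spatial.transform import Rotation as Ro
def Rg(yaw,slant=0):  # tool orientation holding module at yaw, slant (free edge up), tool x = -module x, tool z down
    return Ro.from_euler('z',yaw,degrees=True)*Ro.from_euler('y',-slant,degrees=True)*Ro.from_matrix(np.diag([-1.,1,-1]))
def rel(p,R):
    o=get_obs(); R0=Ro.from_rotvec(o["eef_rot"]); d=R0.inv().apply(np.array(p)-o["position"]); w=(R0.inv()*R).as_rotvec(degrees=True)
    print("shift mm",np.round(d*1000,1),"turn deg",np.round(w,2),"| pos",np.round(o["position"]*1000,1),"F",np.round(o["wrist_force"],1),"open",round(o["opening"],3)); return d,w
E
python3 - <<'E'
from h import *
print(Ro.from_rotvec(get_obs()["eef_rot"]).as_matrix().round(3))
rel([.5203,-.2115,.300],Rg(9.8))
E
```

```text
[[-0.939  0.344 -0.001]
 [ 0.344  0.939 -0.002]
 [ 0.    -0.002 -1.   ]]
shift mm [-561.3 -669.4  104.8] turn deg [ -0.1   -0.04 -29.9 ] | pos [223.3 610.2 403.6] F [-0.1 -0.2  0.3] open 1.004
```

Request:
{"name": "servo_tool", "arguments": {
  "commands": [-0.025,-0.03,0,0,0,-1.5,1,-0.05,-0.06,0,0,0,-3,1,-0.075,-0.09,0,0,0,-5,1,-0.1,-0.12,0,0,0,-7,1,-0.125,-0.15,0,0,0,-9,1,-0.15,-0.18,0,0,0,-11,1,-0.175,-0.21,0,0,0,-13,1,-0.2,-0.24,0,0,0,-15,1]
}}

```text
t: 0.77
position: [0.3287, 0.3145, 0.4042]
eef_rot: [-0.136, -3.138, 0.001]
wrist_force: [0.9, 0.3, 0.1]
opening: 0.999
```

```bash
python3 -c "
from h import *
rel([.5203,-.2115,.300],Rg(9.8)); print(get_obs()['qpos'].round(2))"
```

```text
shift mm [-236.4 -507.4  104.3] turn deg [ -0.02  -0.02 -14.76] | pos [328.7 314.5 404.2] F [0.9 0.3 0.1] open 0.999
[ 0.65 -0.33  2.07 -0.    1.4  -0.84]
```

Request:
{"name": "servo_tool", "arguments": {
  "commands": [-0.015,-0.032,0.005,0,0,-1,1,-0.03,-0.064,0.01,0,0,-2,1,-0.045,-0.096,0.015,0,0,-3,1,-0.06,-0.128,0.02,0,0,-4,1,-0.075,-0.16,0.025,0,0,-5,1,-0.09,-0.192,0.03,0,0,-6,1,-0.105,-0.224,0.035,0,0,-7,1,-0.12,-0.256,0.04,0,0,-8,1]
}}

```text
t: 1.43
position: [0.4254, 0.0489, 0.3643]
eef_rot: [-0.081, 3.14, 0.0]
wrist_force: [1.5, 0.3, -0.2]
opening: 1.0
```

```bash
python3 -c "
from h import *
rel([.5203,-.2115,.300],Rg(9.8)); print(get_obs()['qpos'].round(2))"
```

```text
shift mm [ -81.4 -264.9   64.2] turn deg [ 0.    0.01 -6.86] | pos [425.4  48.9 364.3] F [ 1.5  0.3 -0.2] open 1.0
[-0.01 -0.37  2.17  0.    1.34 -1.63]
```

Request:
{"name": "servo_tool", "arguments": {
  "commands": [-0.0116,-0.0378,0.009,0,0,-1,1,-0.0233,-0.0757,0.018,0,0,-2,1,-0.035,-0.1135,0.027,0,0,-3,1,-0.0465,-0.1514,0.037,0,0,-4,1,-0.058,-0.1892,0.046,0,0,-5,1,-0.07,-0.227,0.055,0,0,-6,1,-0.0814,-0.2649,0.064,0,0,-6.9,1,-0.0814,-0.2649,0.064,0,0,-6.9,1]
}}

```text
t: 2.1
position: [0.5208, -0.2147, 0.2979]
eef_rot: [0.262, -3.128, 0.0]
wrist_force: [-1.1, 0.3, -0.6]
opening: 0.996
```

```bash
python3 -c "
from h import *
rel([.5203,-.2115,.186],Rg(9.8)); print(get_obs()['qpos'].round(2))"
```

```text
shift mm [ -0.4   3.3 111.9] turn deg [ 0.01 -0.17 -0.24] | pos [ 520.8 -214.7  297.9] F [-1.1  0.3 -0.6] open 0.996
[-0.49  0.03  1.94 -0.    1.18 -2.22]
```

Request:
{"name": "servo_tool", "arguments": {
  "commands": [0,0.002,0.018,0,0,-0.2,1,0,0.003,0.036,0,0,-0.2,1,0,0.003,0.054,0,0,-0.2,1,0,0.003,0.072,0,0,-0.2,1,0,0.003,0.088,0,0,-0.2,1,0,0.003,0.103,0,0,-0.2,1,0,0.003,0.114,0,0,-0.2,1,0,0.003,0.114,0,0,-0.2,1]
}}

```text
t: 2.77
position: [0.5184, -0.206, 0.1837]
eef_rot: [0.274, -3.125, -0.005]
wrist_force: [-0.2, 0.9, -0.4]
opening: 1.0
```

```bash
python3 -c "
from h import *
rel([.5203,-.2115,.184],Rg(9.8)); print(get_obs()['qpos'].round(2))
c=cam('scene'); cv2.imwrite('pics/g.png',cv2.resize(c['image'][130:270,120:300],None,fx=4,fy=4,interpolation=3))"
```

```text
shift mm [-1.  -5.8 -0.3] turn deg [ 0.2  -0.26  0.21] | pos [ 518.4 -206.   183.7] F [-0.2  0.9 -0.4] open 1.0
[-0.47  0.17  2.01  0.    0.97 -2.22]
```

View pics/g.png

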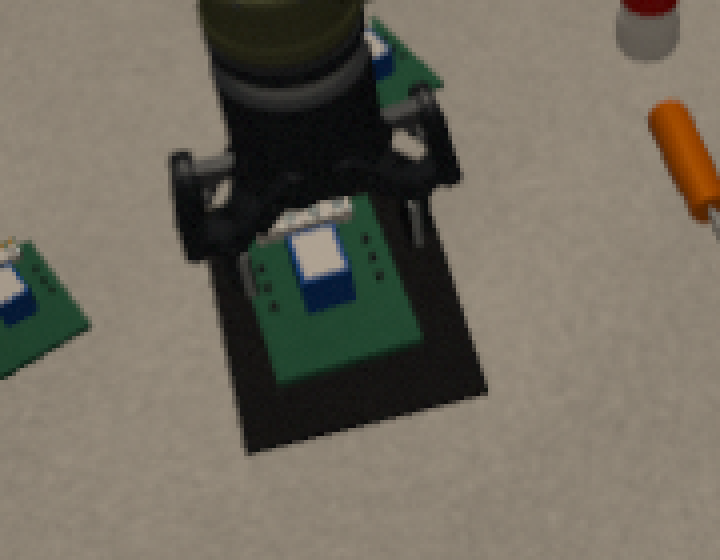

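The picture shows the open fingers straddling the relay block at crop (320,265), which is clear of the pads. They sit a few mm off-centre, so I'll correct that and close.

Request:
{"name": "servo_tool", "arguments": {
  "commands": [-0.001,-0.003,0,0,-0.1,0.2,1,-0.001,-0.0055,0,0,-0.2,0.2,1,-0.001,-0.0055,0,0,-0.2,0.2,1,-0.001,-0.0055,0,0,-0.2,0.2,0.5,-0.001,-0.0055,0,0,-0.2,0.2,0.2,-0.001,-0.0055,0,0,-0.2,0.2,0,-0.001,-0.0055,0,0,-0.2,0.2,0,-0.001,-0.0055,0,0,-0.2,0.2,0]
}}

```text
t: 3.48
position: [0.5217, -0.2122, 0.1871]
eef_rot: [-0.268, 3.126, -0.0]
wrist_force: [0.1, -0.8, 0.7]
opening: 0.315
```

Request:
{"name": "servo_tool", "arguments": {
  "commands": [0,0,0,0,0,0,0,0,0,0,0,0,0,0,0,0,0,0,0,0,0,0,0,0,0,0,0,0,0,0,-0.005,0,0,0,0,0,0,-0.01,0,0,0,0,0,0,-0.015,0,0,0,0,0,0,-0.02,0,0,0,0]
}}

```text
t: 4.15
position: [0.5213, -0.2119, 0.2068]
eef_rot: [-0.268, 3.127, 0.001]
wrist_force: [0.4, 0.2, -2.2]
opening: 0.318
```

```bash
python3 -c "
from h import *
rel([.5203,-.2115,.184],Rg(9.8))"
```

```text
shift mm [ 1.   0.6 22.8] turn deg [0.03 0.16 0.  ] | pos [ 521.3 -211.9  206.8] F [ 0.4  0.2 -2.2] open 0.318
```

```bash
cat >> h.py <<'E'
O=np.array([.5383,.1849,0]); YAW=12.2; GX=-.0013; GZ=.1841   # fixture pose; module in grip
def tip(fx,fy,fz,sl,yaw=YAW,gx=None):
    """TCP pose putting tongue_tip at fixture (fx,fy,fz) mm"""
    gx=GX if gx is None else gx; R=Rg(yaw,sl)
    Rm=Ro.from_euler('z',yaw,degrees=True)*Ro.from_euler('y',-sl,degrees=True)
    P=O+Ro.from_euler('z',YAW,degrees=True).apply(np.array([fx,fy,fz])/1000)
    M=P-Rm.apply([-.066,0,.002]); return M-Rm.apply([gx,0,-GZ]),R
def where():
    o=get_obs(); Rt=Ro.from_rotvec(o["eef_rot"]); Rm=Rt*Ro.from_matrix(np.diag([-1.,1,-1]))
    F=Ro.from_euler('z',YAW,degrees=True); M=o["position"]+Rm.apply([GX,0,-GZ]); T=M+Rm.apply([-.066,0,.002])
    e=(F.inv()*Rm).as_euler('ZYX',degrees=True)
    print("t",round(o["t"],2),"tip in fixture",(F.inv().apply(T-O)*1000).round(1),"centre",(F.inv().apply(M-O)*1000).round(1),"yaw,slant,roll",np.round([e[0],-e[1],e[2]],2),"F fixture",F.inv().apply(o["wrist_force"]).round(1),"open",round(o["opening"],3))
E
python3 -c "
from h import *
where(); p,R=tip(-42,2.4,45,10); print(p); rel(p,R)"
```

```text
t 4.15 tip in fixture [-167.2 -381.4   24.5] centre [-101.3 -384.2   22.7] yaw,slant,roll [-2.4   0.16  0.03] F fixture [ 0.5  0.1 -2.2] open 0.318
[0.5306149  0.18569388 0.23602001]
shift mm [-77.  390.3 -28.8] turn deg [-0.18 -9.84 -2.39] | pos [ 521.3 -211.9  206.8] F [ 0.4  0.2 -2.2] open 0.318
```

Request:
{"name": "servo_tool", "arguments": {
  "commands": [0,0.005,-0.015,0,0,0,0,-0.003,0.015,-0.04,0,0,0,0,-0.008,0.04,-0.065,0,-1,0,0,-0.013,0.07,-0.085,0,-2,-0.5,0,-0.02,0.1,-0.085,0,-3,-1,0,-0.026,0.13,-0.085,0,-4,-1,0,-0.032,0.16,-0.085,0,-5,-1.5,0,-0.038,0.19,-0.085,0,-6,-1.5,0]
}}

```text
t: 4.82
position: [0.5259, -0.0171, 0.2924]
eef_rot: [-0.299, 3.018, 0.014]
wrist_force: [0.8, -0.6, -3.0]
opening: 0.315
```

```bash
python3 -c "
from h import *
where(); p,R=tip(-40,2.4,50,10); print(p); rel(p,R)"
```

```text
t 4.82 tip in fixture [-101.8 -194.3  104. ] centre [ -36.  -195.4  109.2] yaw,slant,roll [-0.89  6.27 -0.09] F fixture [ 0.6 -0.8 -3. ] open 0.315
[0.53256973 0.18611653 0.24102001]
shift mm [-40.5 198.   55.8] turn deg [-0.21 -3.73 -0.88] | pos [525.9 -17.1 292.4] F [ 0.8 -0.6 -3. ] open 0.315
```

Request:
{"name": "servo_tool", "arguments": {
  "commands": [-0.007,0.035,0,0,-0.5,0,0,-0.014,0.07,0.005,0,-1,0,0,-0.022,0.105,0.012,0,-1.5,0,0,-0.028,0.138,0.022,0,-2,-0.5,0,-0.034,0.165,0.032,0,-3,-0.9,0,-0.038,0.185,0.043,0,-3.7,-0.9,0,-0.04,0.195,0.051,0,-3.7,-0.9,0,-0.0405,0.198,0.055,0,-3.7,-0.9,0]
}}

```text
t: 5.48
position: [0.5322, 0.186, 0.24]
eef_rot: [-0.319, 2.955, 0.022]
wrist_force: [-0.6, -0.3, -2.6]
opening: 0.316
```

Request:
{"name": "servo_tool", "arguments": {
  "commands": [0,0,0,0,0,0,0,0,0,0,0,0,0,0,0,0,0,0,0,0,0,0,0,0,0,0,0,0,0,0,0,0,0,0,0,0,0,0,0,0,0,0,0,0,0,0,0,0,0,0,0,0,0,0,0,0]
}}

```text
t: 6.15
position: [0.533, 0.1845, 0.2415]
eef_rot: [-0.315, 2.952, 0.022]
wrist_force: [0.8, 0.5, -3.4]
opening: 0.315
```

```bash
python3 -c "
from h import *
where(); p,R=tip(-46,2.4,26,10); rel(p,R)
for n in('top','scene'):
    c=cam(n); np.savez(n+'1.npz',**c)
    a=c['image'][140:260,100:240] if n=='top' else c['image'][110:230,300:440]
    cv2.imwrite('pics/%s1.png'%n,cv2.convertScaleAbs(cv2.resize(a,None,fx=5,fy=5,interpolation=3),alpha=1.5))
"
```

```text
t 6.15 tip in fixture [-40.2   0.   50.5] centre [25.1  0.  59.9] yaw,slant,roll [ 0.    9.91 -0.21] F fixture [ 0.9  0.3 -3.4] open 0.315
shift mm [10.2  1.8 23. ] turn deg [-0.21 -0.09  0.  ] | pos [533.  184.5 241.5] F [ 0.8  0.5 -3.4] open 0.315
```

View pics/top1.png

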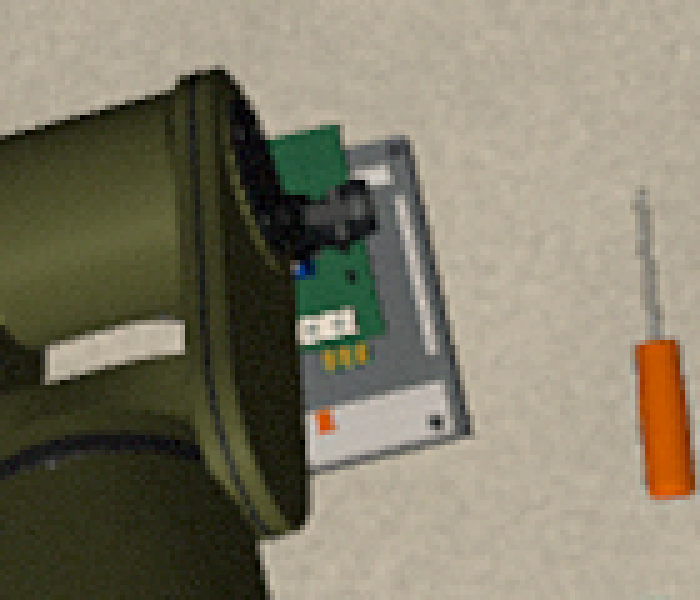

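View pics/scene1.png

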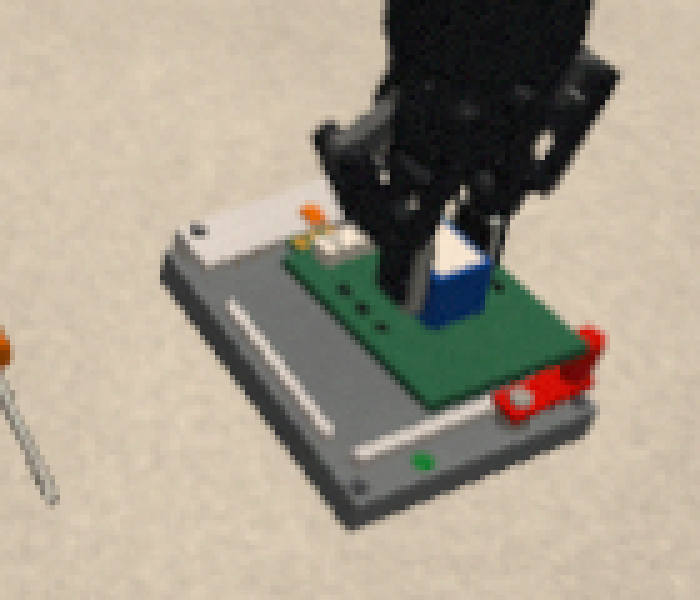

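Both views show the module held at a slant above the floor. The tongue's -y half is at top-crop (345,357) and the orange tab at (325,420). I'll measure tongue against tab in the same picture.

Run:
```python
from h import *
F=Ro.from_euler('z',YAW,degrees=True).inv()
where()
for n in("top","scene"):
    c=dict(np.load(f"{n}1.npz")); X=cloud(c); im=c["image"]; hsv=cv2.cvtColor(im,cv2.COLOR_BGR2HSV); H,S,V=[hsv[...,i].astype(int) for i in range(3)]
    z=X[...,2]; P=F.apply((X-O).reshape(-1,3)).reshape(X.shape)*1000; v,u=np.mgrid[:384,:512]
    reg=(abs(P[...,0])<100)&(abs(P[...,1])<70)
    gold=reg&(H>14)&(H<35)&(S>90)&(z>.04); tab=reg&(H>4)&(H<16)&(S>130)&(z<.042)&(z>.028)
    green=reg&(H>50)&(H<95)&(S>80)&(z>.045)
    for nm,m,zz in(("gold",gold,None),("tab",tab,.034)):
        m=big(m); q=F.apply(plane(c,np.c_[u[m],v[m]],zz)-O)*1000 if zz else P[m]
        print(n,nm,m.sum(),"mean",q.mean(0).round(1),"lo",np.percentile(q,3,axis=0).round(1),"hi",np.percentile(q,97,axis=0).round(1))
    m=big(green); q=P[m]
    for a in range(-20,90,15):
        s=q[(q[:,0]>a)&(q[:,0]<a+15)]
        if len(s)>10: print(n,"green x",a+7,"ymin",np.percentile(s[:,1],1.5).round(1),"ymax",np.percentile(s[:,1],98.5).round(1),"z",np.median(s[:,2]).round(1))
    print("green xmax",np.percentile(q[:,0],[1,99]).round(1))
```

```text
t 6.25 tip in fixture [-40.3   0.2  50.4] centre [25.1  0.2 59.8] yaw,slant,roll [ 0.02  9.9  -0.21] F fixture [-0.   0.3 -3.3] open 0.314
top gold 2939 mean [-42.2  -3.7 380.5] lo [-96.9 -57.3 347.6] hi [  4.9  45.1 425.5]
top tab 11 mean [-61.4   2.5  34. ] lo [-66.1  -0.4  34. ] hi [-56.8   5.4  34. ]
top green x -13 ymin -39.3 ymax -2.3 z 59.3
top green x 2 ymin -53.1 ymax -4.8 z 62.2
top green x 17 ymin -39.0 ymax -15.5 z 63.9
green xmax [-71.8  15. ]
scene gold 5240 mean [-16.7 -11.9 354.6] lo [-90.7 -56.8 281.1] hi [ 19.7  48.1 398. ]
scene tab 13 mean [-62.9   4.1  34. ] lo [-68.1   0.6  34. ] hi [-57.7   7.2  34. ]
scene green x -13 ymin -39.4 ymax -1.9 z 59.8
scene green x 2 ymin -39.5 ymax -9.5 z 63.1
scene green x 17 ymin -38.8 ymax 38.3 z 66.3
scene green x 32 ymin -39.0 ymax 38.1 z 68.4
scene green x 47 ymin -39.8 ymax 37.5 z 70.9
scene green x 62 ymin -40.4 ymax 37.6 z 73.8
scene green x 77 ymin -40.1 ymax 36.5 z 75.0
green xmax [-24.7  77.4]
```

```bash
python3 -c "
from h import *
p,R=tip(-47,3.4,25,10); rel(p,R)"
```

```text
shift mm [11.3  2.6 23.7] turn deg [-0.21 -0.1   0.02] | pos [532.9 184.6 241.3] F [-0.1  0.2 -3.3] open 0.314
```

Request:
{"name": "servo_tool", "arguments": {
  "commands": [0.003,0.001,0.005,-0.1,0,0,0,0.006,0.002,0.01,-0.2,0,0,0,0.009,0.0026,0.015,-0.2,0,0,0,0.011,0.0026,0.019,-0.2,0,0,0,0.0113,0.0026,0.022,-0.2,0,0,0,0.0113,0.0026,0.0237,-0.2,0,0,0,0.0113,0.0026,0.0237,-0.2,0,0,0,0.0113,0.0026,0.0237,-0.2,0,0,0]
}}

```text
t: 6.92
position: [0.5256, 0.1856, 0.216]
eef_rot: [-0.316, 2.953, 0.027]
wrist_force: [0.6, 0.1, -1.8]
opening: 0.313
```

```bash
python3 -c "
from h import *
where(); print(get_obs()['ft_torque'].round(2)); p,R=tip(-52,3.4,23,10); rel(p,R)"
```

```text
t 6.92 tip in fixture [-47.2   3.3  25. ] centre [18.2  3.4 34.4] yaw,slant,roll [ 0.02  9.9  -0.01] F fixture [ 0.6 -0.  -1.8] open 0.313
[-0.03  0.14 -0.04]
shift mm [5.4 0.  1. ] turn deg [-0.01 -0.1   0.02] | pos [525.6 185.6 216. ] F [ 0.6  0.1 -1.8] open 0.313
```

Request:
{"name": "servo_tool", "arguments": {
  "commands": [0.0005,0,0.0005,0,0,0,0,0.001,0,0.001,0,0,0,0,0.0015,0,0.0015,0,0,0,0,0.002,0,0.002,0,0,0,0,0.002,0,0.0025,0,0,0,0,0.002,0,0.003,0,0,0,0,0.002,0,0.003,0,0,0,0,0.002,0,0.003,0,0,0,0]
}}

```text
t: 7.58
position: [0.5241, 0.1853, 0.2126]
eef_rot: [-0.316, 2.953, 0.027]
wrist_force: [0.7, 0.6, -2.9]
opening: 0.314
```

```bash
python3 -c "
from h import *
where(); print(get_obs()['ft_torque'].round(2))"
```

```text
t 7.58 tip in fixture [-48.8   3.4  21.7] centre [16.5  3.4 31.1] yaw,slant,roll [ 0.03  9.9  -0.01] F fixture [ 0.8  0.4 -2.9] open 0.314
[-0.01  0.15 -0.05]
```

Request:
{"name": "servo_tool", "arguments": {
  "commands": [0,0,0.0003,0,0,0,0,0,0,0.0006,0,0,0,0,0,0,0.0009,0,0,0,0,0,0,0.0012,0,0,0,0,0,0,0.0015,0,0,0,0,0,0,0.0015,0,0,0,0,0,0,0.0015,0,0,0,0,0,0,0.0015,0,0,0,0]
}}

```text
t: 8.25
position: [0.5245, 0.1854, 0.2117]
eef_rot: [-0.316, 2.952, 0.027]
wrist_force: [-3.2, -0.8, 5.0]
opening: 0.315
```

```bash
python3 -c "
from h import *
where(); print(get_obs()['ft_torque'].round(2))"
```

```text
t 8.25 tip in fixture [-48.3   3.4  20.8] centre [17.   3.4 30.2] yaw,slant,roll [ 0.03  9.92 -0.01] F fixture [-3.4 -0.1  5. ] open 0.315
[-0.23  0.91 -0.03]
```

Request:
{"name": "servo_tool", "arguments": {
  "commands": [0,0,-0.0009,0,0,0,0,0.0015,0,-0.0012,0,0,0,0,0.003,0,-0.0014,0,0,0,0,0.0045,0,-0.0017,0,0,0,0,0.006,0,-0.002,0,0,0,0,0.0075,0,-0.0022,0,0,0,0,0.009,0,-0.0025,0,0,0,0,0.0105,0,-0.0028,0,0,0,0]
}}

```text
t: 8.92
position: [0.5137, 0.1831, 0.2122]
eef_rot: [-0.316, 2.952, 0.027]
wrist_force: [1.6, 0.9, 0.3]
opening: 0.313
```

```bash
python3 -c "
from h import *
where(); print(get_obs()['ft_torque'].round(2))"
```

```text
t 8.92 tip in fixture [-59.4   3.4  21.3] centre [ 6.   3.4 30.7] yaw,slant,roll [ 0.03  9.93 -0.01] F fixture [1.8 0.5 0.3] open 0.313
[ 0.06 -0.11  0.01]
```

Request:
{"name": "servo_tool", "arguments": {
  "commands": [0.0005,0,-0.0003,0,0,0,0,0.001,0,-0.0004,0,0,0,0,0.0015,0,-0.0005,0,0,0,0,0.002,0,-0.0005,0,0,0,0,0.0025,0,-0.0006,0,0,0,0,0.003,0,-0.0007,0,0,0,0,0.0035,0,-0.0008,0,0,0,0,0.004,0,-0.001,0,0,0,0]
}}

```text
t: 9.58
position: [0.5098, 0.1823, 0.2126]
eef_rot: [-0.316, 2.952, 0.027]
wrist_force: [5.1, 1.0, -2.0]
opening: 0.313
```

```bash
python3 -c "
from h import *
where(); print(get_obs()['ft_torque'].round(2))"
```

```text
t 9.58 tip in fixture [-63.2   3.4  21.6] centre [ 2.1  3.4 31. ] yaw,slant,roll [ 0.03  9.94 -0.01] F fixture [ 5.2 -0.1 -2. ] open 0.313
[ 0.15 -0.71  0.09]
```

Request:
{"name": "servo_tool", "arguments": {
  "commands": [0.0003,0,-0.0001,0,0,0,0,0.0006,0,-0.0002,0,0,0,0,0.0009,0,-0.0002,0,0,0,0,0.0012,0,-0.0003,0,0,0,0,0.0016,0,-0.0003,0,0,0,0,0.002,0,-0.0003,0,0,0,0,0.002,0,-0.0003,0,0,0,0,0.002,0,-0.0003,0,0,0,0]
}}

```text
t: 10.25
position: [0.5079, 0.1818, 0.2126]
eef_rot: [-0.316, 2.952, 0.027]
wrist_force: [4.6, 0.4, -2.1]
opening: 0.316
```

```bash
python3 -c "
from h import *
where(); print(get_obs()['ft_torque'].round(2))
for n in('top','scene'):
    c=cam(n); np.savez(n+'2.npz',**c)
a=cam('top')['image'][170:250,130:210]; b=c['image'][120:200,320:420]
cv2.imwrite('pics/ins.png',cv2.convertScaleAbs(np.hstack([cv2.resize(x,None,fx=4.4,fy=5,interpolation=3) for x in(a,b)]),alpha=1.6))
"
```

```text
t 10.25 tip in fixture [-65.1   3.4  21.6] centre [ 0.2  3.4 31. ] yaw,slant,roll [ 0.03  9.95 -0.01] F fixture [ 4.6 -0.6 -2.1] open 0.316
[ 0.18 -0.82  0.08]
```

View pics/ins.png

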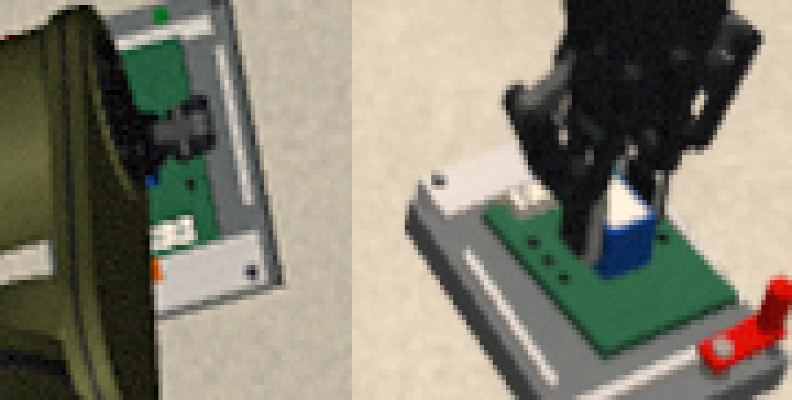

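The tongue is under the lip, with a soft spring force of about 4 N and no hard stop, so it has cleared the key. Next I'll press it down while pushing in.

```bash
python3 -c "
from h import *
for a in((-67,3.4,21.6,6.5),(-68.3,3.4,21.3,3),(-68.3,3.4,21.0,0)):
    rel(*tip(*a))"
```

```text
shift mm [-9.  -0.   4.1] turn deg [-0.01  3.46  0.03] | pos [507.9 181.8 212.6] F [ 6.   0.9 -1.6] open 0.316
shift mm [-18.4  -0.    9.2] turn deg [-0.01  6.96  0.03] | pos [507.9 181.8 212.6] F [ 6.   0.9 -1.6] open 0.316
shift mm [-27.2  -0.   14.4] turn deg [-0.01  9.96  0.03] | pos [507.9 181.8 212.6] F [ 6.   0.9 -1.6] open 0.316
```

Request:
{"name": "servo_tool", "arguments": {
  "commands": [-0.0022,0,0.001,0,0.9,0,0,-0.0045,0,0.002,0,1.7,0,0,-0.0067,0,0.003,0,2.6,0,0,-0.009,0,0.0041,0,3.5,0,0,-0.0113,0,0.0053,0,4.4,0,0,-0.0136,0,0.0066,0,5.2,0,0,-0.016,0,0.0079,0,6.1,0,0,-0.0184,0,0.0092,0,7,0,0]
}}

```text
t: 11.07
position: [0.5281, 0.1862, 0.2073]
eef_rot: [-0.329, 3.07, 0.009]
wrist_force: [8.1, 2.6, -1.7]
opening: 0.312
```

```bash
python3 -c "
from h import *
where(); print(get_obs()['ft_torque'].round(2))
rel(*tip(-68.3,3.4,21.0,0))"
```

```text
t 11.07 tip in fixture [-67.1   3.4  21.8] centre [-1.1  3.4 23.4] yaw,slant,roll [ 0.03  3.09 -0.01] F fixture [ 8.5  0.9 -1.7] open 0.312
[ 0.36 -1.35  0.15]
shift mm [-8.5 -0.   4.6] turn deg [-0.01  3.09  0.03] | pos [528.1 186.2 207.3] F [ 8.1  2.6 -1.7] open 0.312
```

Request:
{"name": "servo_tool", "arguments": {
  "commands": [-0.0015,0,0.0007,0,0.5,0,0,-0.003,0,0.0014,0,1,0,0,-0.0047,0,0.002,0,1.5,0,0,-0.0063,0,0.0027,0,2,0,0,-0.008,0,0.0034,0,2.5,0,0,-0.01,0,0.0041,0,3.1,0,0,-0.01,0,0.0041,0,3.1,0,0,-0.01,0,0.0041,0,3.1,0,0]
}}

```text
t: 11.73
position: [0.5379, 0.1883, 0.204]
eef_rot: [-0.335, 3.124, -0.0]
wrist_force: [6.6, 0.9, 1.7]
opening: 0.311
```

```bash
python3 -c "
from h import *
where(); print(get_obs()['ft_torque'].round(2))"
```

```text
t 11.73 tip in fixture [-67.    3.4  21.9] centre [-1.   3.4 19.9] yaw,slant,roll [ 0.03 -0.   -0.01] F fixture [ 6.6 -0.6  1.7] open 0.311
[ 0.31 -1.1   0.11]
```

Request:
{"name": "servo_tool", "arguments": {
  "commands": [0,0,0.0002,0,0,0,0,0,0,0.0004,0,0,0,0,0,0,0.0006,0,0,0,0,0,0,0.0008,0,0,0,0,0,0,0.001,0,0,0,0,0,0,0.0012,0,0,0,0,0,0,0.0012,0,0,0,0,0,0,0.0012,0,0,0,0]
}}

```text
t: 12.4
position: [0.5379, 0.1884, 0.204]
eef_rot: [0.335, -3.124, 0.0]
wrist_force: [1.8, 0.7, 8.8]
opening: 0.316
```

Run:
```python
from h import *
where(); print(get_obs()['ft_torque'].round(2))
F=Ro.from_euler('z',YAW,degrees=True).inv()
c=cam('scene'); X=cloud(c); hsv=cv2.cvtColor(c['image'],cv2.COLOR_BGR2HSV); H,S,V=[hsv[...,i].astype(int) for i in range(3)]
P=F.apply((X-O).reshape(-1,3)).reshape(X.shape)*1000
g=(abs(P[...,0])<75)&(abs(P[...,1])<48)&(H>50)&(H<95)&(S>80)&(P[...,2]>15)&(P[...,2]<45)
q=P[cv2.erode(g.astype(np.uint8),np.ones((3,3)))>0]; A=np.c_[q[:,:2],np.ones(len(q))]
k,*_=np.linalg.lstsq(A,q[:,2],rcond=None); r=q[:,2]-A@k; m=abs(r)<2; k,*_=np.linalg.lstsq(A[m],q[m,2],rcond=None)
print("plate top: slopes deg",np.degrees(k[:2]).round(2),"z0",k[2].round(2),"x range",np.percentile(P[g][:,0],[1,99]).round(1),"y",np.percentile(P[g][:,1],[1,99]).round(1))
fl=(abs(P[...,0])<40)&(abs(P[...,1])>46)&(abs(P[...,1])<52)&(abs(P[...,2]-20)<5); print("floor z",np.median(P[fl][:,2]).round(2))
```

```text
t 12.4 tip in fixture [-67.    3.4  21.9] centre [-1.   3.4 19.9] yaw,slant,roll [ 0.03 -0.   -0.01] F fixture [1.9 0.3 8.8] open 0.316
[ 0.15 -0.59  0.12]
plate top: slopes deg [ 0.35 -0.3 ] z0 27.14 x range [-50.   70.2] y [-36.2  41.7]
floor z 21.33
```

The plate fits flat, at floor + 6 mm with a slope of 0.4°. I'll release and retreat.

Request:
{"name": "servo_tool", "arguments": {
  "commands": [0,0,0,0,0,0,0.3,0,0,0,0,0,0,0.5,0,0,0,0,0,0,0.7,0,0,0,0,0,0,0.75,0,0,0,0,0,0,0.75,0,0,-0.01,0,0,0,0.75,0,0,-0.03,0,0,0,0.75,0,0,-0.06,0,0,0,0.75]
}}

```text
t: 13.12
position: [0.5356, 0.1878, 0.2593]
eef_rot: [0.333, -3.113, 0.003]
wrist_force: [0.8, 0.3, 0.4]
opening: 0.748
```

Request:
{"name": "servo_tool", "arguments": {
  "commands": [0.005,0,-0.03,0,0,0,0.5,0.01,0,-0.06,0,0,0,0.3,0.02,0,-0.08,0,0,0,0,0.04,0,-0.08,0,0,0,0,0.07,0,-0.08,0,0,0,0,0.1,0,-0.08,0,0,0,0,0.12,0,-0.08,0,0,0,0,0.13,0,-0.08,0,0,0,0]
}}

```text
t: 13.78
position: [0.4081, 0.1603, 0.342]
eef_rot: [0.334, -3.119, 0.001]
wrist_force: [0.9, 0.3, -0.4]
opening: -0.002
```

```bash
cat > chk.py <<'E'
from h import *
where(); print(get_obs()['position'].round(4), get_obs()['qpos'].round(2))
F=Ro.from_euler('z',YAW,degrees=True).inv(); tiles=[]
for n in('scene','top'):
    c=cam(n); X=cloud(c); hsv=cv2.cvtColor(c['image'],cv2.COLOR_BGR2HSV); H,S,V=[hsv[...,i].astype(int) for i in range(3)]
    P=F.apply((X-O).reshape(-1,3)).reshape(X.shape)*1000; v,u=np.mgrid[:384,:512]
    g=(abs(P[...,0])<75)&(abs(P[...,1])<48)&(H>50)&(H<95)&(S>80)&(P[...,2]>15)&(P[...,2]<45); g=big(g)
    q=P[cv2.erode(g.astype(np.uint8),np.ones((3,3)))>0]; A=np.c_[q[:,:2],np.ones(len(q))]
    k,*_=np.linalg.lstsq(A,q[:,2],rcond=None); r=q[:,2]-A@k; m=abs(r)<2; k,*_=np.linalg.lstsq(A[m],q[m,2],rcond=None)
    print(n,"plate top: slopes deg",np.degrees(k[:2]).round(2),"z0",k[2].round(2),"x range",np.percentile(P[g][:,0],[1,99]).round(1),"y",np.percentile(P[g][:,1],[1,99]).round(1))
    fl=(abs(P[...,0])<40)&(abs(P[...,1])>46)&(abs(P[...,1])<52)&(abs(P[...,2]-20)<5); print(" floor z",np.median(P[fl][:,2]).round(2))
    kn=((H<8)|(H>170))&(S>120)&(P[...,2]>54)&(P[...,2]<64)&(P[...,0]>20)&(P[...,0]<100)&(abs(P[...,1])<70)
    if kn.any():
        kn=big(kn); uv=np.c_[u[kn],v[kn]]; kp=F.apply(plane(c,uv,.0595)-O)*1000; kc=kp.mean(0)
        print(" knob",kn.sum(),kc.round(1),"lever angle",np.arctan2(kc[1]-25,-(kc[0]-66)).round(2),"r",np.hypot(kc[0]-66,kc[1]-25).round(1))
    a=c['image'][120:210,325:425] if n=='scene' else c['image'][155:245,110:210]
    tiles.append(cv2.resize(a,None,fx=3.9,fy=4.5,interpolation=3))
import sys
cv2.imwrite(f'pics/{sys.argv[1]}.png',cv2.convertScaleAbs(np.hstack(tiles),alpha=1.5))
E
python3 chk.py c1
```

```text
t 13.78 tip in fixture [-200.7    3.4  160.3] centre [-134.7    3.4  157.9] yaw,slant,roll [ 0.04 -0.28 -0.01] F fixture [ 1.   0.1 -0.4] open -0.002
[0.4081 0.1603 0.342 ] [ 0.25 -0.32  2.17 -0.    1.3  -1.53]
scene plate top: slopes deg [-0.04 -0.24] z0 27.2 x range [-48.3  54.4] y [-35.2  43.4]
 floor z 21.0
 knob 29 [66.9 53.7 59.5] lever angle 1.6 r 28.7
top plate top: slopes deg [-0.1  -0.14] z0 25.13 x range [-51.5  53.5] y [-35.6  43. ]
 floor z 19.37
 knob 25 [63.  53.6 59.5] lever angle 1.47 r 28.8
```

View pics/c1.png

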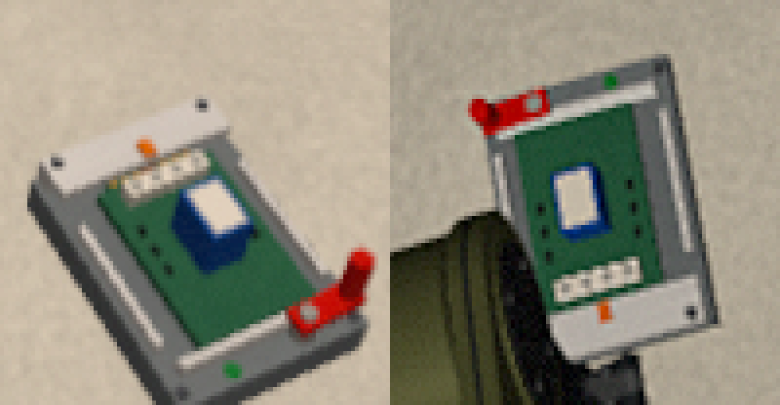

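The picture shows the module seated between groove and wall, with the lever still open at about 1.55 rad. Slope is about 0, the height is floor + 6 mm and the free edge is at x 54. Next I'll push the knob shut with closed fingers in one straight 45° push.

```bash
cat >> h.py <<'E'
def fx(x,y,z): return O+Ro.from_euler('z',YAW,degrees=True).apply(np.array([x,y,z])/1000)
E
python3 -c "
from h import *
rel(fx(86.3,81.4,320),Rg(57.2))"
```

```text
shift mm [-218.    77.7   21.6] turn deg [  0.07  -0.19 -44.96] | pos [408.9 160.5 342.4] F [-0.9  0.3 -1. ] open -0.001
```

Request:
{"name": "servo_tool", "arguments": {
  "commands": [-0.025,0.009,0,0,0,-6,0,-0.055,0.02,0.003,0,0,-12,0,-0.085,0.03,0.006,0,0,-18,0,-0.115,0.041,0.01,0,0,-24,0,-0.145,0.052,0.014,0,0,-30,0,-0.175,0.063,0.018,0,0,-36,0,-0.2,0.072,0.021,0,0,-41,0,-0.218,0.0777,0.0216,0,0,-45,0]
}}

```text
t: 14.55
position: [0.6092, 0.2842, 0.3184]
eef_rot: [1.508, -2.751, -0.002]
wrist_force: [-0.3, -0.7, 0.1]
opening: -0.0
```

Request:
{"name": "servo_tool", "arguments": {
  "commands": [0,0,0.01,0,0,0,0,0,0,0.03,0,0,0,0,0,0,0.05,0,0,0,0,0,0,0.068,0,0,0,0,0,0,0.078,0,0,0,0,0,0,0.08,0,0,0,0,0,0,0.08,0,0,0,0,0,0,0.08,0,0,0,0]
}}

```text
t: 15.22
position: [0.607, 0.2828, 0.2408]
eef_rot: [1.503, -2.756, -0.001]
wrist_force: [0.2, 0.2, 0.0]
opening: -0.001
```

```bash
python3 -c "
from h import *
rel(fx(86.3,81.4,213),Rg(57.2)); print(get_obs()['qpos'].round(2))"
```

```text
shift mm [ 0.9  1.2 27.8] turn deg [ 0.08 -0.09 -0.  ] | pos [607.  282.8 240.8] F [0.2 0.2 0. ] open -0.001
[ 0.36  0.31  1.72  0.    1.11 -2.21]
```

Request:
{"name": "servo_tool", "arguments": {
  "commands": [0,0.001,0.007,0,0,0,0,0,0.001,0.014,0,0,0,0,0,0.001,0.021,0,0,0,0,0.001,0.001,0.028,0,0,0,0,0.004,0.001,0.028,0,0,0,0,0.008,0.001,0.028,0,0,0,0,0.012,0.001,0.028,0,0,0,0,0.016,0.001,0.028,0,0,0,0]
}}

```text
t: 15.88
position: [0.597, 0.27, 0.2122]
eef_rot: [1.502, -2.758, -0.004]
wrist_force: [-0.5, 11.3, -3.6]
opening: -0.001
```

Request:
{"name": "servo_tool", "arguments": {
  "commands": [0.004,0,0,0,0,0,0,0.008,0,0,0,0,0,0,0.012,0,0,0,0,0,0,0.016,0,0,0,0,0,0,0.02,0,0,0,0,0,0,0.024,0,0,0,0,0,0,0.028,0,0,0,0,0,0,0.03,0,0,0,0,0,0]
}}

```text
t: 16.55
position: [0.5809, 0.2439, 0.2123]
eef_rot: [1.503, -2.756, 0.0]
wrist_force: [1.3, 1.4, 0.4]
opening: 0.001
```

```bash
python3 chk.py c2; python3 -c "
from h import *
rel(fx(44.9,40,213),Rg(57.2))"
```

```text
t 16.55 tip in fixture [ 6.1  0.9 30.4] centre [52.8 47.6 28.2] yaw,slant,roll [45.01 -0.13  0.06] F fixture [1.6 1.1 0.4] open 0.001
[0.5809 0.2439 0.2123] [ 0.31  0.27  1.83 -0.    1.05 -2.26]
scene plate top: slopes deg [-0.19 -0.03] z0 27.34 x range [-49.5  54.5] y [-35.7  43.1]
 floor z 20.83
 knob 30 [41.  35.  59.5] lever angle 0.38 r 26.9
top plate top: slopes deg [-0.2  -0.38] z0 25.33 x range [-51.5  53.2] y [-35.9  43. ]
 floor z 19.22
 knob 26 [38.4 35.4 59.5] lever angle 0.36 r 29.5
shift mm [12.6  0.3 -0.9] turn deg [ 0.1  -0.18  0.  ] | pos [580.8 243.9 212. ] F [ 0.1 -0.3  1.5] open -0.002
```

View pics/c2.png

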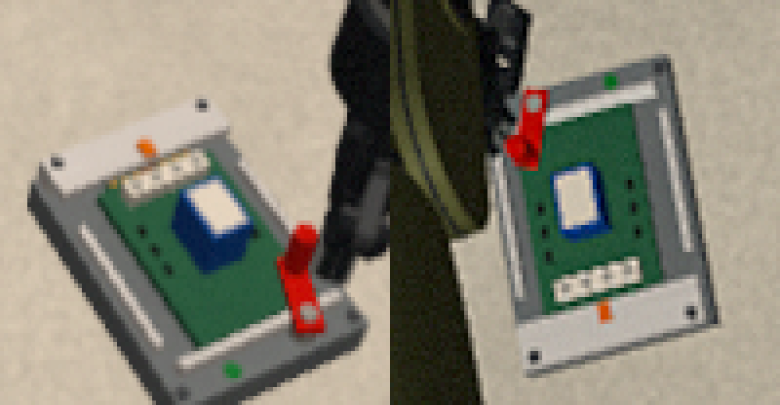

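Lever at about 0.37 rad, module undisturbed. I'll push the remaining ~10 mm slowly.

Request:
{"name": "servo_tool", "arguments": {
  "commands": [0.002,0,0,0,0,0,0,0.004,0,0,0,0,0,0,0.0055,0,0,0,0,0,0,0.007,0,0,0,0,0,0,0.0085,0,0,0,0,0,0,0.0095,0,0,0,0,0,0,0.0105,0,0,0,0,0,0,0.0105,0,0,0,0,0,0]
}}

```text
t: 17.32
position: [0.5756, 0.2359, 0.2124]
eef_rot: [1.504, -2.758, -0.001]
wrist_force: [5.7, 3.8, -0.6]
opening: 0.004
```

```bash
python3 chk.py c3
```

```text
t 17.32 tip in fixture [-0.5 -5.5 30.3] centre [46.2 41.2 28.3] yaw,slant,roll [ 4.502e+01 -1.000e-02  5.000e-02] F fixture [ 6.3  2.6 -0.6] open 0.004
[0.5756 0.2359 0.2124] [ 0.3   0.25  1.85  0.    1.04 -2.27]
scene plate top: slopes deg [-0.15 -0.67] z0 27.18 x range [-48.8  54.4] y [-35.2  42.9]
 floor z 21.01
 knob 32 [39.9 23.2 59.5] lever angle -0.07 r 26.2
top plate top: slopes deg [-0.11 -0.16] z0 25.25 x range [-51.7  53.5] y [-35.8  42.8]
 floor z 19.32
 knob 28 [36.  23.9 59.5] lever angle -0.04 r 30.0
```

Request:
{"name": "servo_tool", "arguments": {
  "commands": [-0.003,0,0,0,0,0,0,-0.01,0,0,0,0,0,0,-0.02,0,0,0,0,0,0,-0.035,0,0,0,0,0,0,-0.045,0,-0.005,0,0,0,0,-0.05,0,-0.02,0,0,0,0,-0.05,0,-0.045,0,0,0,0,-0.05,0,-0.07,0,0,0,0]
}}

```text
t: 18.08
position: [0.6022, 0.2786, 0.2812]
eef_rot: [1.502, -2.751, -0.002]
wrist_force: [0.5, 0.4, 0.5]
opening: -0.003
```

Request:
{"name": "servo_tool", "arguments": {
  "commands": [0,0,-0.02,0,0,0,0,0,0,-0.03,0,0,0,0,0,0,-0.04,0,0,0,0,0,0,-0.04,0,0,0,0,0,0,-0.04,0,0,0,0,0,0,-0.04,0,0,0,0,0,0,-0.04,0,0,0,0,0,0,-0.04,0,0,0,0]
}}

```text
t: 18.75
position: [0.6022, 0.2777, 0.3201]
eef_rot: [1.501, -2.753, -0.002]
wrist_force: [-0.0, 0.7, 0.1]
opening: -0.001
```

```bash
python3 chk.py c4
```

```text
t 18.75 tip in fixture [ 33.4  29.5 138.4] centre [ 80.   76.2 136. ] yaw,slant,roll [45.02 -0.27  0.23] F fixture [0.1 0.7 0.1] open -0.001
[0.6022 0.2777 0.3201] [ 0.35  0.22  1.69  0.    1.24 -2.22]
scene plate top: slopes deg [ 0.03 -0.07] z0 27.33 x range [-48.7  54.2] y [-35.3  43.1]
 floor z 20.92
 knob 29 [39.4 23.3 59.5] lever angle -0.06 r 26.7
top plate top: slopes deg [-0.1  -0.16] z0 25.18 x range [-51.5  53.4] y [-35.6  43. ]
 floor z 19.33
 knob 26 [35.5 23.7 59.5] lever angle -0.04 r 30.5
```

View pics/c4.png

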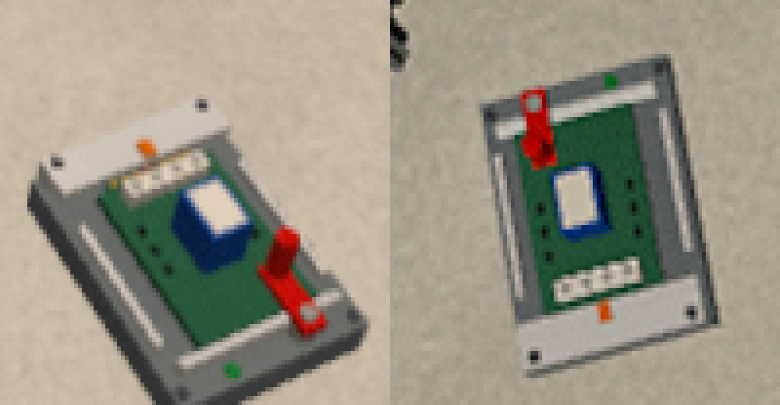

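The picture shows the module flat and home, the lever shut over its free edge and the arm clear. I'll hand in.

```bash
python3 -c "
from rig import *
print(hand_in())"
```

```text
the job is handed in; nothing more can be done
None
```

The relay module is seated flat in the fixture with the red lever shut over its free edge, and the job is handed in at about 19 s of the 72 s. The hand-in gives no verdict.

I gripped the module by its relay block and slid the tongue in at a 10° slant, lined up on the orange key tab. There was no hard stop at the key, only the soft spring force. I then pushed it back against the contact bar while levelling it, released it, and pushed the lever shut with closed fingers.

**Last checks:**
- **Module:** the slope is at most 0.2°, and the plate's top is about 6 mm above the floor, so it lies on the floor. The free edge is at about x 54 mm, and y is offset by about +4 mm.
- **Lever:** the measured angle is about -0.05 rad, which is shut within camera error. The push force rose to about 6 N at the hard stop.
- **Force:** the highest wrist force I read was about 12 N.
- **Robot:** it stands clear, with the wrist force near zero.

**Disagreements and gaps:**
- The two cameras differ by about 2 mm in height and up to 4 mm in the knob's x. They agree on the result.
- The tool's reading was about 1 mm low at floor contact.
- I did not measure the screwdriver, spool and jar again at the end. The arm was planned to pass well above them.

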